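# Lock the till safe with its pin, by feel

### The arm

A 6-joint arm with a two-finger parallel gripper is mounted at the origin on the work surface. World frame = base frame: x ahead of the robot, y to its left, z up, the work surface at z = 0. Lengths are in m, angles in rad, forces in N, time in s.
With the tool pointing down it reaches from about 0.3 to 0.875 m from the base axis. Payload 6.4 kg.
Tool frame: the origin (TCP) lies between the finger pads; the fingertips stand 11 mm ahead of it and the grasp point (between the pads) lies 8 mm behind it (ctrl.tcp_to_tips is the distance from the TCP to the fingertips, in m); x points along the fingers, z is the direction in which the jaws open and shut, and the axes are right-handed (so a half turn about x gives the same grasp; the last joint's range is limited). The gripper opens to 85 mm and grips with 20 to 120 N. Pads are 22 mm wide; open, the fingers measure 114 mm over their backs; the gripper's body (76 mm by 85 mm) begins 54 mm behind the grasp point. The pads swing forward as they close: fully open they stand 13 mm farther back than shut.
Start: joints at [1.138, 0.181, 1.607, -0, 1.354, -0.206], TCP at [0.129, 0.56, 0.242] pointing down, gripper open.
Joint ranges: [-2.99, 2.99], [-0.89, 2.07], [0.3, 2.58], [-1.14, 4.28], [0, 2.63], [-3.12, 3.12]. Speed limits (rad/s): [2.57, 2.57, 3.01, 3.14, 3.14, 3.14].

### API

Orientations are given as a unit quaternion [w, x, y, z].
In Python, from bench import ctrl, eyes, hand_in gives the robot as it stands. The module is installed in compiled form; this text tells all that it offers.
- The arm moves only by the tool step_arm, never from a script. Its arguments are lists of equal length, an entry for each row: "xyz": the shift along the world's x, y, z in mm, a list of three; "spin": the turn about the world's z in rad; "fingers": the opening in per cent of the stroke, from 0 (shut) to 100 (fully open). A call has 1 to 10 rows; each row is the pose to reach, as a shift and turn from the pose commanded when the call began; what a row does not reach only later rows make up. A row lasts 1/10 s, in which the tool goes at most 50 mm and 8.59 degrees, less where a joint would pass 70% of its speed; a pose out of reach is approached as far as the arm can. A call with a gripper value outside its range is refused whole. The fingers move at their own pace and stop on an object; the grip force is fixed at half the most. Time passes only in rows, so rows that repeat a pose let the fingers close. It gives the time, the measured TCP pose, the force and the opening at its end, in the units of the state.
- ctrl.get_obs(): the state, without advancing time (a new reading comes with each control period).
- eyes.camera(name): name is "side" or "top"; returns the picture (420x560x3 uint8, red, green, blue); there is no depth.
- eyes.camera_model(name): a dict with "vertical_fov" (degrees; the focal length in pixels is half the picture's height over the tangent of half this angle, whatever the lens; pixels are square), "cx", "cy" (the principal point, pixels), "pose" (4x4, takes a point from camera to world coordinates). Camera axes: x right, y up, looking along -z (the intrinsics and any distortion apply to the point x, -y, -z); pixel columns grow to the right and rows downward; lengths in m; the calibration is good to about 2 mm. A picture is of the moment at which its call begins. camera_model takes no time and is no camera call.
- hand_in(): hands the job in, once; it reports no verdict.
The state is a dict: "time_s": time; "q": joint angles; "dq": joint speeds; "joint_efforts": joint torques, N m; "eef_pos": TCP position; "eef_rot": TCP orientation; "wrist_force": force on the tool from outside, world axes, zero at the start; "torque": the same for the moment, N m; "opening": opening from 0.0 (shut) to 1.0 (fully open).
Only numpy, scipy, OpenCV 4.12 (cv2) and the standard library are available. Lean on these libraries where they do the work, as an engineer would, in place of code of your own. Each camera call takes 0.05 s, during which the arm holds its last target.

### The job

Draw the red-headed locking pin out of its wooden stand, put its tip through the slot in the top of the grey till safe and feel along the hidden lock bar inside until the tip finds the hole. Push the pin fully home there, so that its collar sits on the cover, and let go. Until the pin is home, never press it against the bar or slot with more than 20 N, keep the robot itself from pressing hard on the safe, and leave the can, coin tray, sponge dish and carton as they are.

Things in the scene. Friction and masses are not known exactly. Their poses are not given: they have to be found in the camera images.
- pin: Locking pin, some 0.12 kg, upright in the stand, collar resting on its top. z points from tip to head. Origin: centre of the collar's underside. Above it: steel collar 30 mm across, 4 mm thick, then a square red head 24 x 24 mm (sides along own x and y) from 4 to 48 mm. Below: round steel shaft 10 mm thick, 100 mm long, its last 6 mm tapering to a flat 5 mm end.
- pin_tip (a point): The end of the pin's shaft, 100 mm below the collar's underside.
- stand: Fixed wooden block 80 x 80 mm on a 90 x 90 mm foot, 110 mm tall, with a 15 mm wide, 105 mm deep hole down its middle holding the pin. Origin: centre of its underside, z up. It may stand left or right of the safe.
- safe: Fixed grey steel till safe, 160 mm (own x) by 250 mm (own y) by 120 mm tall. Origin: centre of its underside, z up. In the middle of its flat top, inside a yellow frame, is a slot 15 mm wide (own x) and 90 mm long (own y). Away from the hidden hole the pin's collar stays at least 30 mm above the cover; in the hole it can go down onto the cover.
- slot_mid (a point): Middle of the slot's mouth, at the cover's top, 120 mm above the counter. Just below it a light black dust flap, hinged along the slot's -x edge (safe's axes), is pushed open downward by the pin with under 1 N and closes after it.
- can: Yellow drink can, 60 mm across, 125 mm tall, loose bystander; origin at the centre of its underside.
- tray: Blue coin tray 130 x 180 x 22 mm, loose bystander; origin at the centre of its underside.
- dish: Black round sponge dish, 72 mm across, 20 mm tall, loose bystander; origin at the centre of its underside.
- carton: White and red snack carton 55 x 100 x 80 mm tall, loose bystander; origin at the centre of its underside.
- slot_end (a point): The slot's +y end at the cover's top, 45 mm from slot_mid along the safe's y axis.
- bar_level (a point): Point below slot_mid on the hidden bar's upper face, 60 mm under the cover's top; NOT the hole. The flat bar lies under the whole slot. Sprung: sinks from about 2 N, 0.5 N more per mm, hard stop at 10 mm. One through hole, 15 mm (safe's x) by 13.5 mm (y), on the slot's centre line within 32 mm of its middle, place unmeasured; empty space below. The bar does not slide by hand.
Not all that is in view belongs to the job. What is shaped like the pin but black or green is not meant.

How it is judged:
On the way, in this order (a step that is already met when the one before it is completed fails the run):
1. the pin is drawn clear of the stand (z of pin_tip in the frame of stand above 0.112 m), for 0.05 s.
2. the pin's tip is through the slot, down by the hidden bar (z of pin_tip in the frame of safe between 0 and 0.07 m and horizontal distance between pin_tip and slot_mid below 0.05 m), for 0.1 s.
At the end, for the whole second after the job is handed in: The pin stands in the hidden hole, released and at rest, upright within 0.1 rad, its collar's underside within 4 mm of the safe's cover at the slot (z of pin in the frame of slot_mid between -0.003 and 0.004 m and horizontal distance between pin and slot_mid below 0.045 m and angle between pin's own z axis and vertical below 0.1 rad and linear speed of pin below 0.02 m/s and contact force between the fingers and pin below 0.1 N); the robot touches nothing.
It fails at once if before it was home, the pin pressed on the safe or its bar with 20 N or more (contact force between pin and safe above 20 N and z of pin in the frame of slot_mid above 0.004 m).
It fails at once if the arm or fingers pressed on the safe with 20 N or more (contact force between the arm and safe above 20 N).
It fails at once if a bystander was moved by more than 20 mm (distance of any of can, tray, dish, carton from where it was at the start of the episode above 0.02 m).
It also fails if it takes over 58 s, if anything falls off the work surface, if the arm or the gripper's body presses on something with over 40 N, if the wrist force passes 120 N, or if a joint passes its speed limit or range.

## Working session

There is one attempt and no reset: what is moved stays moved. The work goes in short steps, Python scripts to look and compute and a tool call to move; the robot and the scene stay as the last step left them, time stands still between calls to the robot, and variables do not carry over. Pictures are saved under pics/ and viewed, and the job is handed in when it is done.

Besides the shell and the picture viewer there is one more tool, called after "Request:" as a command line: name --pt "numbers of a row" for each row, then --argument value for the rest. step_arm: Moves the arm, as the interface text tells. Its arguments: {"type":"object","properties":{"xyz":{"type":"array"},"spin":{"type":"array"},"fingers":{"type":"array"}},"required":["xyz","spin","fingers"]}

```bash
mkdir -p pics; ls; python3 - <<'E'
from bench import ctrl, eyes
import cv2
for n in("top","side"):
    im=eyes.camera(n); cv2.imwrite(f"pics/{n}0.png",im[:,:,::-1]); m=eyes.camera_model(n); print(n,m)
o=ctrl.get_obs(); print(o, ctrl.tcp_to_tips)
E
```

```text
pics
top {'vertical_fov': 57.63289441789506, 'cx': 276.67776178880746, 'cy': 211.96809076108264, 'pose': array([[ 0.02147921,  0.99405233, -0.10676422,  0.5068932 ],
       [-0.99964843,  0.01969337, -0.01775328,  0.01606951],
       [-0.01554514,  0.10710802,  0.99412586,  0.85170174],
       [ 0.        ,  0.        ,  0.        ,  1.        ]])}
side {'vertical_fov': 52.3135966505711, 'cx': 283.81916423635704, 'cy': 209.46602761545947, 'pose': array([[ 0.99253649,  0.07914712, -0.09277415,  0.50446492],
       [-0.12191177,  0.62545266, -0.77067924, -0.8235259 ],
       [-0.00297121,  0.77623753,  0.63043355,  0.78588969],
       [ 0.        ,  0.        ,  0.        ,  1.        ]])}
{'time_s': 0.1, 'q': array([ 1.13768172e+00,  1.81467120e-01,  1.60790599e+00, -1.75047323e-05,
        1.35381355e+00, -2.06292042e-01]), 'dq': array([-0.00018241, -0.00182987, -0.00138753, -0.00103182,  0.00021125,
        0.00017664]), 'joint_efforts': array([ 1.08365130e-04, -4.45875120e+01, -3.52236986e+01, -3.69868858e-04,
        4.18540119e-03, -2.47587883e-05]), 'eef_pos': array([0.12908394, 0.55982734, 0.241475  ]), 'eef_rot': array([ 0.55287023, -0.44046313,  0.55387191,  0.4399462 ]), 'wrist_force': array([-0.26718579, -0.85103431,  0.57670831]), 'torque': array([ 0.01620746, -0.02769688,  0.03956195]), 'opening': 1.0013070217541868} 0.011
```

View pics/top0.png

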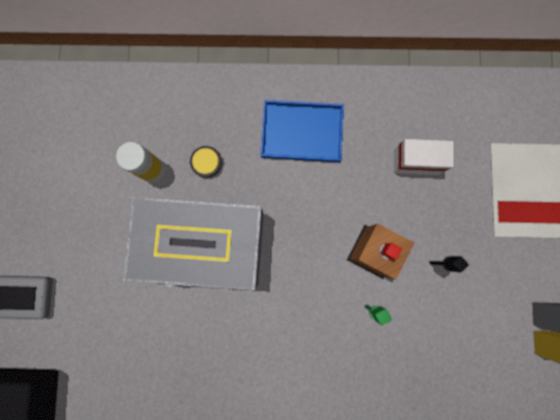

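View pics/side0.png

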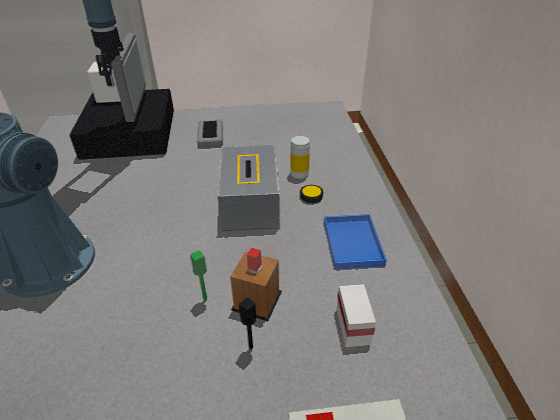

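```bash
cat > h.py <<'E'
import numpy as np, cv2
from bench import ctrl, eyes
def K(n):
    m=eyes.camera_model(n); f=210/np.tan(np.radians(m['vertical_fov'])/2); return f,m['cx'],m['cy'],m['pose']
def ray(n,u,v):
    f,cx,cy,P=K(n); d=P[:3,:3]@np.array([(u-cx)/f,-(v-cy)/f,-1]); return P[:3,3],d
def onz(n,u,v,z):
    o,d=ray(n,u,v); return o+d*(z-o[2])/d[2]
def proj(n,p):
    f,cx,cy,P=K(n); c=P[:3,:3].T@(np.array(p)-P[:3,3]); return np.array([cx+f*c[0]/-c[2], cy-f*c[1]/-c[2]])
def tri(*obs):
    A=np.zeros((3,3));b=np.zeros(3)
    for n,u,v in obs:
        o,d=ray(n,u,v);d=d/np.linalg.norm(d);M=np.eye(3)-np.outer(d,d);A+=M;b+=M@o
    return np.linalg.solve(A,b)
def crop(im,u0,v0,u1,v1,s,fn):
    c=cv2.resize(im[v0:v1,u0:u1],None,fx=s,fy=s,interpolation=cv2.INTER_CUBIC)
    for k in range((u0+9)//10*10,u1,10):
        cv2.putText(c,str(k),(int((k-u0+.5)*s)-10,8),0,.3,(255,255,255),1); cv2.line(c,(int((k-u0+.5)*s),10),(int((k-u0+.5)*s),16),(255,255,255),1)
    for k in range((v0+9)//10*10,v1,10):
        cv2.putText(c,str(k),(0,int((k-v0+.5)*s)+3),0,.3,(255,255,255),1); cv2.line(c,(20,int((k-v0+.5)*s)),(26,int((k-v0+.5)*s)),(255,255,255),1)
    cv2.imwrite(fn,c)
E
python3 - <<'E'
import cv2
from h import *
t=cv2.imread("pics/top0.png");s=cv2.imread("pics/side0.png")
crop(t,120,190,270,300,5,"pics/c1.png")
crop(t,340,215,420,290,7,"pics/c2.png")
crop(s,205,140,295,240,6,"pics/c3.png")
crop(s,220,240,290,320,7,"pics/c4.png")
E
```

```text
(no output)
```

View pics/c1.png

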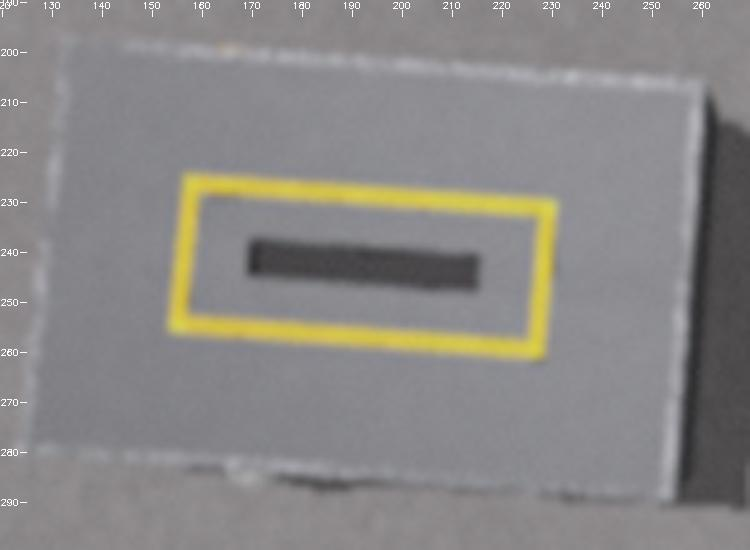

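View pics/c2.png

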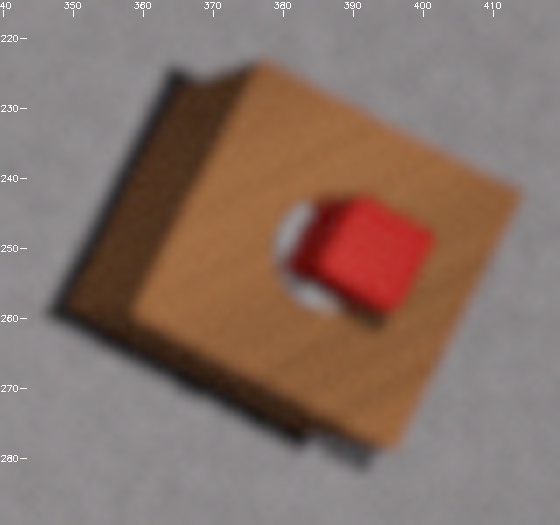

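View pics/c3.png

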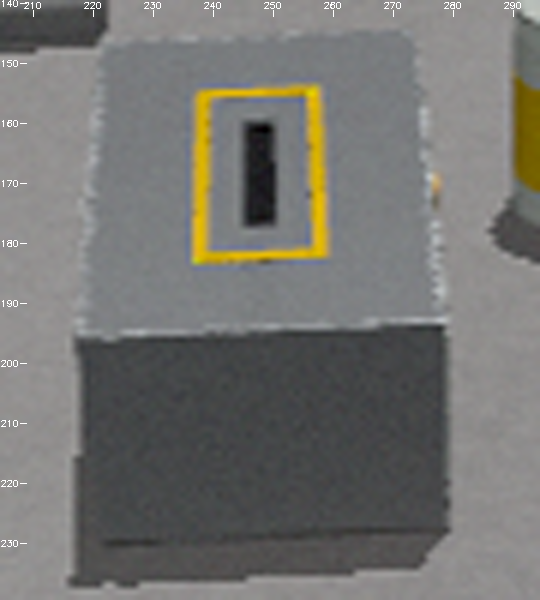

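View pics/c4.png

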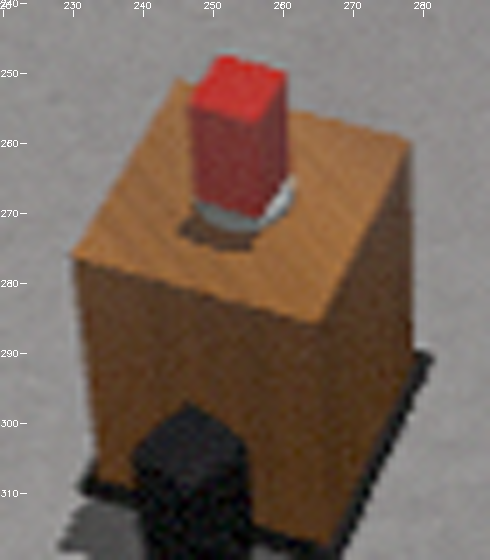

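```bash
python3 - <<'E'
from h import *
def P(n,pts,z):
    q=np.array([onz(n,u,v,z) for u,v in pts]);c=q.mean(0);print(n,(c*1000).round(1),"edges",[ (round(1000*np.linalg.norm(q[i]-q[i-1]),1), round(np.degrees(np.arctan2(*(q[i]-q[i-1])[1::-1])),1)) for i in range(4)])
    return c
print("slot");P("top",[(169,237.5),(215.5,240.5),(215.5,248),(169,245)],.12);P("side",[(245.5,160),(250,160),(250.5,177),(245,177)],.12)
print("frame");P("top",[(157,224.5),(231,230),(228,261.5),(153.5,256)],.12)
P("side",[(237.3,155),(258,153.8),(259,182),(237,183)],.12)
print("safe");P("top",[(132,198),(260.5,206),(254,290),(124,280)],.12)
print("stand");P("top",[(377,223),(414,241.5),(396.5,278.5),(359,260)],.11)
P("side",[(245,250.5),(278.5,259.5),(265,285.5),(230,276)],.11)
print("head");P("top",[(392,242),(401.5,248),(395,259),(385,253)],.158);P("side",[(251.5,247.5),(260.5,250),(257,257),(247,254.5)],.158)
from scipy.spatial.transform import Rotation as R
q=ctrl.get_obs()['eef_rot'];print(R.from_quat(q[[1,2,3,0]]).as_matrix().round(3))
# distortion check via known TCP? bystanders
print(onz("top",448,264,.05),onz("top",380,315,.05), onz("top",132,156,.125))
E
```

```text
slot
top [522.9 189.9 120. ] edges [(np.float64(14.4), np.float64(3.0)), (np.float64(89.9), np.float64(-92.5)), (np.float64(14.3), np.float64(-177.8)), (np.float64(89.7), np.float64(87.6))]
side [524.5 185.1 120. ] edges [(np.float64(85.9), np.float64(86.1)), (np.float64(13.0), np.float64(-7.3)), (np.float64(86.0), np.float64(-92.6)), (np.float64(15.0), np.float64(172.8))]
frame
top [522.6 189.7 120. ] edges [(np.float64(60.6), np.float64(-3.2)), (np.float64(143.7), np.float64(-93.1)), (np.float64(60.3), np.float64(176.5)), (np.float64(143.4), np.float64(87.1))]
side [524.8 187.4 120. ] edges [(np.float64(141.4), np.float64(87.5)), (np.float64(60.7), np.float64(-1.0)), (np.float64(143.3), np.float64(-93.2)), (np.float64(58.8), np.float64(177.3))]
safe
top [522.4 189.5 120. ] edges [(np.float64(157.8), np.float64(-2.0)), (np.float64(251.0), np.float64(-92.5)), (np.float64(160.2), np.float64(177.1)), (np.float64(248.5), np.float64(87.0))]
stand
top [ 515.9 -183.9  110. ] edges [(np.float64(80.0), np.float64(-25.9)), (np.float64(78.7), np.float64(-115.9)), (np.float64(79.1), np.float64(154.2)), (np.float64(78.8), np.float64(64.8))]
side [ 517.6 -185.5  110. ] edges [(np.float64(80.5), np.float64(64.0)), (np.float64(80.5), np.float64(-27.5)), (np.float64(78.9), np.float64(-117.1)), (np.float64(79.1), np.float64(153.6))]
head
top [ 515.8 -183.1  158. ] edges [(np.float64(23.7), np.float64(-32.5)), (np.float64(19.9), np.float64(-121.6)), (np.float64(23.2), np.float64(149.2)), (np.float64(20.6), np.float64(59.8))]
side [ 518.3 -187.8  158. ] edges [(np.float64(22.1), np.float64(61.6)), (np.float64(20.6), np.float64(-28.4)), (np.float64(21.3), np.float64(-114.2)), (np.float64(22.2), np.float64(153.9))]
[[-0.001 -0.974  0.225]
 [-0.001  0.225  0.974]
 [-1.     0.    -0.002]]
[ 0.49182455 -0.32615801  0.05      ] [ 0.38535895 -0.18539029  0.05      ] [0.68949238 0.31459746 0.125     ]
```

```bash
python3 - <<'E'
from h import *
s=cv2.imread("pics/side0.png")
crop(s,50,0,200,165,4,"pics/c5.png")
print(proj("side",[.129,.56,.242]),proj("side",[.129,.56,.0]),proj("side",[.129,.56,.4]))
E
```

```text
[115.89709202  80.83650478] [132.87720569 146.29508009] [102.61772371  29.64435452]
```

View pics/c5.png

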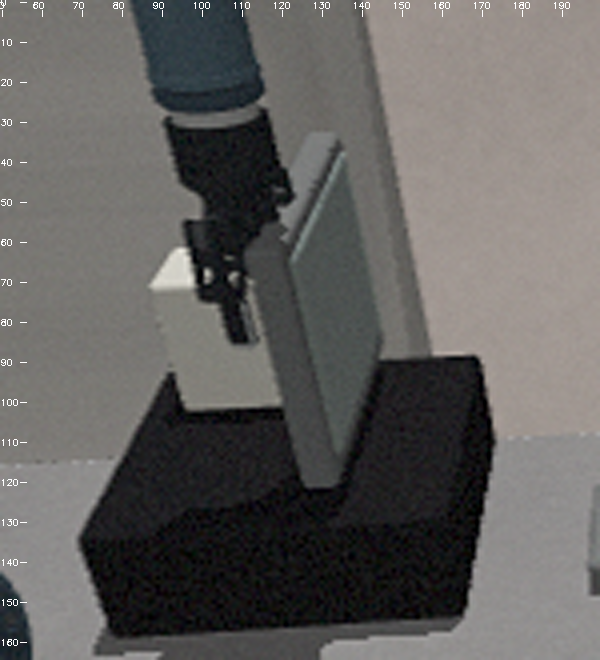

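Request:
step_arm --pt "0 0 50" --pt "0 0 100" --pt "0 0 150" --pt "0 0 200" --pt "0 -40 200" --pt "0 -80 200" --pt "15 -120 200" --pt "35 -160 200" --pt "58 -205 200" --pt "80 -250 200" --spin '[0, 0, 0, 0, 0, 0, -0.05, -0.1, -0.15, -0.2]' --fingers '[100, 100, 100, 100, 100, 100, 100, 100, 100, 100]'

```text
time_s: 1.1
eef_pos: [0.209, 0.3092, 0.4419]
eef_rot: [0.595, -0.383, 0.595, 0.383]
wrist_force: [1.3, 0.3, 0.6]
opening: 1.001
```

Request:
step_arm --pt "35 -40 0" --pt "70 -80 0" --pt "105 -125 0" --pt "140 -170 0" --pt "175 -215 0" --pt "205 -260 -20" --pt "235 -305 -50" --pt "260 -350 -80" --pt "280 -395 -110" --pt "295 -440 -140" --spin '[0, 0, -0.02, -0.04, -0.08, -0.08, -0.08, -0.08, -0.08, -0.08]' --fingers '[100, 100, 100, 100, 100, 100, 100, 100, 100, 100]'

```text
time_s: 2.1
eef_pos: [0.4817, -0.0778, 0.3357]
eef_rot: [0.609, -0.359, 0.609, 0.359]
wrist_force: [1.1, -0.1, -0.3]
opening: 1.002
```

Request:
step_arm --pt "12 -40 -10" --pt "13 -54 -20" --pt "13 -54 -20" --pt "13 -54 -20" --spin '[0, 0, 0, 0]' --fingers '[100, 100, 100, 100]'

```text
time_s: 2.5
eef_pos: [0.4938, -0.1294, 0.3169]
eef_rot: [0.609, -0.358, 0.609, 0.359]
wrist_force: [-0.6, 0.5, 0.6]
opening: 0.998
```

```bash
cat > look.py <<'E'
import sys
from h import *
n=sys.argv[1]
for c in ("top","side"):
    im=eyes.camera(c)[:,:,::-1]; cv2.imwrite(f"pics/{n}_{c}.png",im)
o=ctrl.get_obs();print(o['time_s'],o['eef_pos'].round(4),o['wrist_force'].round(1),o['opening'])
from scipy.spatial.transform import Rotation as R
q=o['eef_rot'];M=R.from_quat(q[[1,2,3,0]]).as_matrix();print('jaw az',np.degrees(np.arctan2(M[1,2],M[0,2])))
for c in ("top","side"):print(c,proj(c,o['eef_pos']))
E
python3 look.py a; python3 - <<'E'
from h import *
crop(cv2.imread("pics/a_side.png"),200,180,320,320,4.2,"pics/a1.png")
crop(cv2.imread("pics/a_top.png"),320,180,460,310,5,"pics/a2.png")
E
```

```text
2.6 [ 0.4942 -0.1288  0.3179] [-0.4 -0.7  0.1] 0.9979927250275994
jaw az 61.041977885375346
top [387.45505307 264.58368594]
side [235.6470903  173.16007649]
```

View pics/a1.png

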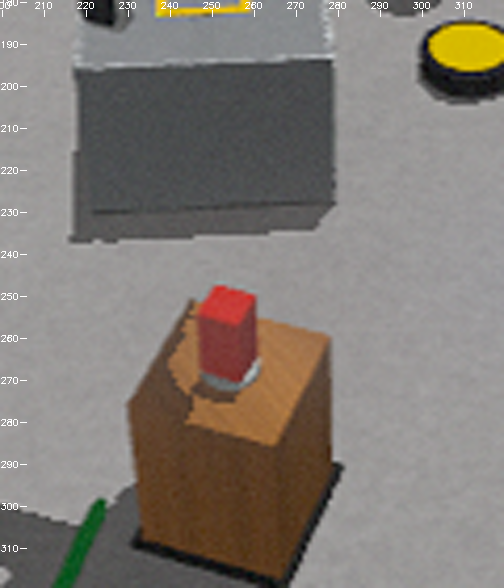

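View pics/a2.png

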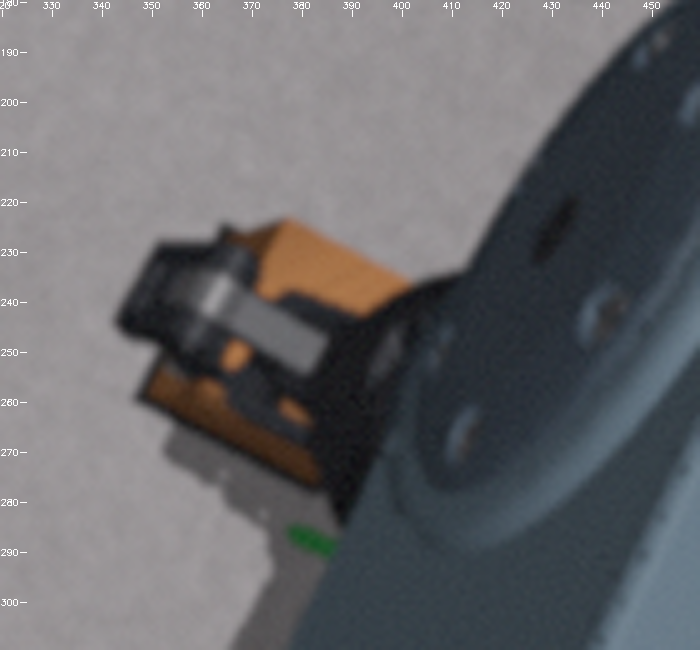

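Request:
step_arm --pt "12 -28 -10" --pt "23 -56 -30" --pt "23 -56 -70" --pt "23 -56 -110" --pt "23 -56 -135" --pt "23 -56 -135" --pt "23 -56 -135" --spin '[0, 0, 0, 0, 0, 0, 0]' --fingers '[100, 100, 100, 100, 100, 100, 100]'

```text
time_s: 3.3
eef_pos: [0.5178, -0.1853, 0.1833]
eef_rot: [0.609, -0.36, 0.609, 0.359]
wrist_force: [-0.4, -0.6, -0.2]
opening: 1.003
```

```bash
python3 look.py b; python3 - <<'E'
from h import *
crop(cv2.imread("pics/b_side.png"),200,180,320,320,4.2,"pics/b1.png")
E
```

```text
3.4 [ 0.5187 -0.1862  0.1847] [0.4 0.2 0.5] 1.0011104794253496
jaw az 61.01845187915964
top [399.6411561  248.78340372]
side [253.48899333 242.30593174]
```

View pics/b1.png

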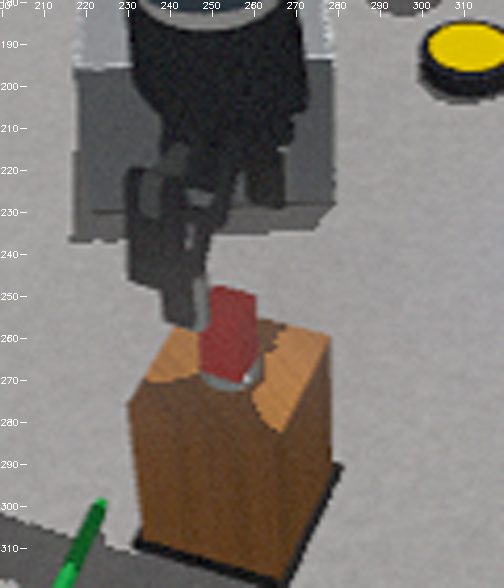

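Request:
step_arm --pt "0 0 -25" --pt "0 0 -50" --pt "0 0 -51" --pt "0 0 -51" --pt "0 0 -51" --pt "0 0 -51" --pt "0 0 -51" --pt "0 0 -51" --pt "0 0 -51" --pt "0 0 -51" --spin '[0, 0, 0, 0, 0, 0, 0, 0, 0, 0]' --fingers '[100, 100, 100, 20, 20, 20, 20, 20, 20, 20]'

```text
time_s: 4.4
eef_pos: [0.5179, -0.1864, 0.1321]
eef_rot: [0.61, -0.359, 0.609, 0.358]
wrist_force: [-0.9, 0.7, 5.6]
opening: 0.27
```

```bash
python3 look.py c; python3 - <<'E'
from h import *
crop(cv2.imread("pics/c_side.png"),200,180,320,320,4.2,"pics/c1.png")
E
```

```text
4.5 [ 0.5178 -0.1864  0.1321] [-0.1 -0.7  6.2] 0.2731345042307294
jaw az 60.96786958500533
top [391.17690651 249.55911989]
side [254.28020183 260.50886061]
```

View pics/c1.png

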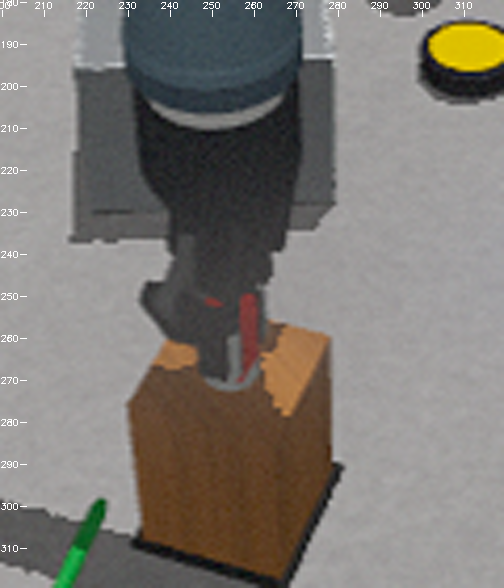

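Request:
step_arm --pt "0 0 0" --pt "0 0 5" --pt "0 0 20" --pt "0 0 50" --pt "0 0 90" --pt "0 0 130" --pt "0 0 165" --pt "0 0 165" --pt "0 0 165" --spin '[0, 0, 0, 0, 0, 0, 0, 0, 0]' --fingers '[5, 5, 5, 5, 5, 5, 5, 5, 5]'

```text
time_s: 5.4
eef_pos: [0.5173, -0.1861, 0.2972]
eef_rot: [0.61, -0.359, 0.609, 0.358]
wrist_force: [-0.4, 0.2, -1.9]
opening: 0.276
```

```bash
python3 look.py d; python3 - <<'E'
from h import *
crop(cv2.imread("pics/d_side.png"),200,150,320,290,4.2,"pics/d1.png")
crop(cv2.imread("pics/d_top.png"),350,190,450,300,5,"pics/d2.png")
E
```

```text
5.5 [ 0.5163 -0.1855  0.2945] [-0.2  0.3 -1.3] 0.27271295414883534
jaw az 60.96030006801204
top [422.35474814 249.56720773]
side [249.41163359 199.56858611]
```

View pics/d1.png

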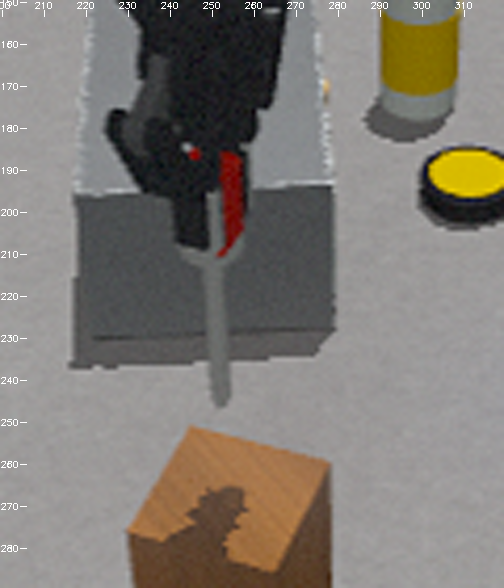

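View pics/d2.png

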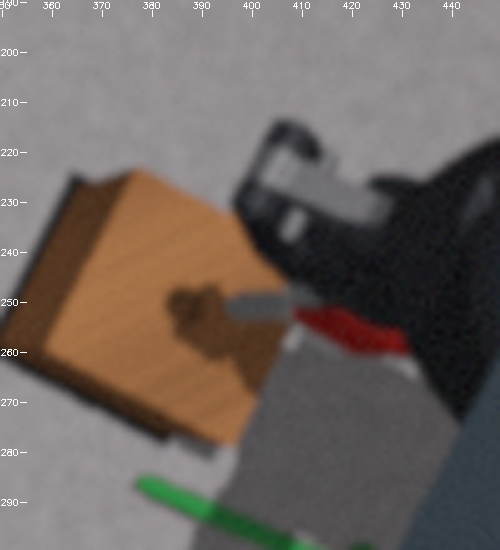

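```bash
python3 - <<'E'
from h import *
for dz in (.1735,.2735):print(proj("side",[.517,-.186,dz]),proj("top",[.517,-.186,dz]))
print(tri(("side",252.2,245.5),("top",396,250.5)))
print(onz("side",252.2,245,.1735),onz("top",396,250.5,.1735))
E
```

```text
[252.93321174 246.27241913] [397.58718091 249.80150909]
[250.38979951 208.4183012 ] [417.5532404  249.22924424]
[ 0.5156888  -0.18327746  0.17325721]
[ 0.51574913 -0.18205066  0.1735    ] [ 0.51571707 -0.18320638  0.1735    ]
```

Request:
step_arm --pt "1 30 0" --pt "2 75 0" --pt "3 120 0" --pt "4 165 0" --pt "5 210 0" --pt "6 255 0" --pt "7 300 0" --pt "8 340 0" --pt "8 365 0" --pt "8 372 0" --spin '[0, 0, 0, 0, 0, 0, 0, 0, 0, 0]' --fingers '[5, 5, 5, 5, 5, 5, 5, 5, 5, 5]'

```text
time_s: 6.5
eef_pos: [0.5237, 0.1885, 0.2938]
eef_rot: [0.608, -0.359, 0.61, 0.36]
wrist_force: [-0.3, 0.2, -1.4]
opening: 0.277
```

Request:
step_arm --pt "0 0 0" --pt "0 0 -15" --pt "0 0 -35" --pt "0 0 -35" --pt "0 0 -35" --spin '[0, 0, 0, 0, 0]' --fingers '[5, 5, 5, 5, 5]'

```text
time_s: 7.0
eef_pos: [0.5248, 0.1847, 0.26]
eef_rot: [0.609, -0.358, 0.61, 0.358]
wrist_force: [0.1, -0.4, -1.1]
opening: 0.272
```

```bash
python3 look.py e; python3 - <<'E'
from h import *
crop(cv2.imread("pics/e_side.png"),200,90,300,200,5.2,"pics/e1.png")
crop(cv2.imread("pics/e_top.png"),120,190,270,300,5,"pics/e2.png")
E
```

```text
7.1 [0.5257 0.1853 0.2616] [ 0.5 -0.6 -1.6] 0.27182578738071483
jaw az 60.896964102293914
top [173.73227677 238.56773188]
side [245.14346118 122.5464354 ]
```

View pics/e1.png

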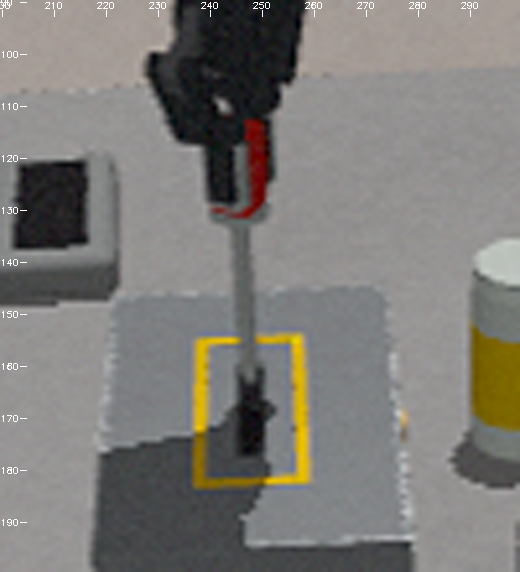

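View pics/e2.png

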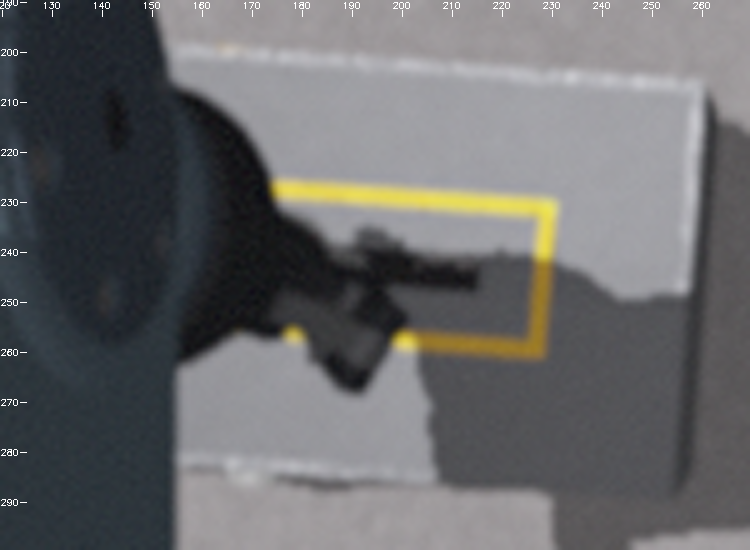

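```bash
python3 - <<'E'
from h import *
crop(cv2.imread("pics/e_side.png"),230,140,266,186,14,"pics/e3.png")
for z in (.12,.14): print(proj("side",[.5246,.1870,z]))
print(onz("side",247.6,161.5,.14))
E
```

```text
[247.76156091 167.88412875]
[247.35742936 161.85431014]
[0.5253714  0.18872774 0.14      ]
```

View pics/e3.png

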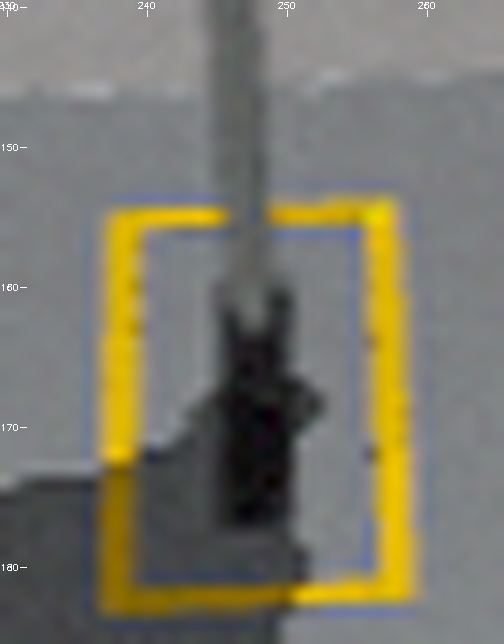

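Request:
step_arm --pt "1 17 0" --pt "1.5 34 0" --pt "1.5 34 0" --pt "1.5 34 -10" --pt "1.5 34 -16" --pt "1.5 34 -20" --pt "1.5 34 -24" --pt "1.5 34 -24" --spin '[0, 0, 0, 0, 0, 0, 0, 0]' --fingers '[5, 5, 5, 5, 5, 5, 5, 5]'

```text
time_s: 7.9
eef_pos: [0.5264, 0.2195, 0.2361]
eef_rot: [0.609, -0.358, 0.61, 0.359]
wrist_force: [-0.4, 0.3, -0.2]
opening: 0.272
```

```bash
python3 look.py f; python3 - <<'E'
from h import *
crop(cv2.imread("pics/f_side.png"),220,110,276,190,7.5,"pics/f3.png")
E
```

```text
8.0 [0.5267 0.2198 0.2369] [-0.5 -0.3 -1.3] 0.27480632059577764
jaw az 60.94841025749857
top [156.82358476 238.05045258]
side [245.40998894 124.77828452]
```

View pics/f3.png

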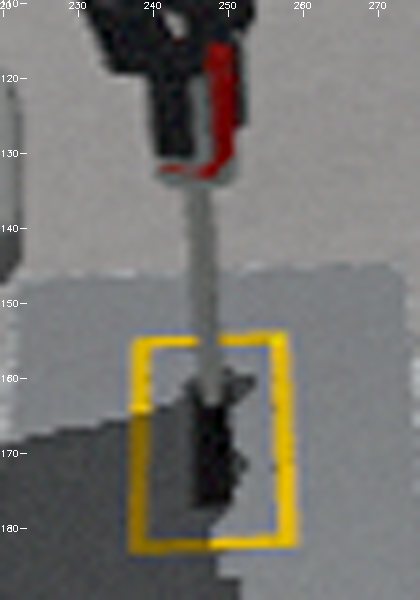

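```bash
python3 - <<'E'
from h import *
for p in ((247.5,163.5),(247.7,160),(247.7,177)): print(onz("side",*p,.12))
E
```

```text
[0.52514207 0.2096149  0.12      ]
[0.52675553 0.22799828 0.12      ]
[0.52188322 0.14220325 0.12      ]
```

Request:
step_arm --pt "0 0 -8" --pt "0 0 -16" --pt "0 0 -24" --pt "0 0 -32" --pt "0 0 -40" --pt "0 0 -45" --pt "0 0 -45" --spin '[0, 0, 0, 0, 0, 0, 0]' --fingers '[5, 5, 5, 5, 5, 5, 5]'

```text
time_s: 8.7
eef_pos: [0.526, 0.2199, 0.1907]
eef_rot: [0.609, -0.358, 0.61, 0.359]
wrist_force: [0.4, -0.0, -1.4]
opening: 0.27
```

Request:
step_arm --pt "0 0 -3" --pt "0 0 -6" --pt "0 0 -8" --pt "0 0 -10" --pt "0 0 -11" --pt "0 0 -12" --pt "0 0 -12" --spin '[0, 0, 0, 0, 0, 0, 0]' --fingers '[5, 5, 5, 5, 5, 5, 5]'

```text
time_s: 9.4
eef_pos: [0.5268, 0.22, 0.1802]
eef_rot: [0.61, -0.359, 0.609, 0.359]
wrist_force: [-0.2, -0.2, 1.7]
opening: 0.273
```

Request:
step_arm --pt "0 0 4" --pt "-0.2 -4 4" --pt "-0.2 -4 0" --pt "-0.2 -4 0" --pt "-0.2 -4 0" --spin '[0, 0, 0, 0, 0]' --fingers '[5, 5, 5, 5, 5]'

```text
time_s: 9.9
eef_pos: [0.5268, 0.2157, 0.1801]
eef_rot: [0.61, -0.359, 0.609, 0.358]
wrist_force: [1.0, -1.1, 1.6]
opening: 0.269
```

Request:
step_arm --pt "0 0 4" --pt "-0.2 -4 4" --pt "-0.2 -4 0" --pt "-0.2 -4 0" --pt "-0.2 -4 0" --spin '[0, 0, 0, 0, 0]' --fingers '[5, 5, 5, 5, 5]'

```text
time_s: 10.4
eef_pos: [0.5263, 0.2118, 0.1799]
eef_rot: [0.609, -0.359, 0.609, 0.359]
wrist_force: [1.0, -0.9, 1.9]
opening: 0.275
```

Request:
step_arm --pt "0 0 4" --pt "-0.2 -4 4" --pt "-0.2 -4 0" --pt "-0.2 -4 0" --pt "-0.2 -4 0" --spin '[0, 0, 0, 0, 0]' --fingers '[5, 5, 5, 5, 5]'

```text
time_s: 10.9
eef_pos: [0.5261, 0.2078, 0.18]
eef_rot: [0.609, -0.359, 0.609, 0.359]
wrist_force: [0.8, -1.5, 1.8]
opening: 0.272
```

Request:
step_arm --pt "0 0 4" --pt "-0.2 -4 4" --pt "-0.2 -4 0" --pt "-0.2 -4 0" --pt "-0.2 -4 0" --spin '[0, 0, 0, 0, 0]' --fingers '[5, 5, 5, 5, 5]'

```text
time_s: 11.4
eef_pos: [0.5259, 0.2038, 0.18]
eef_rot: [0.609, -0.359, 0.609, 0.359]
wrist_force: [0.8, -1.3, 1.1]
opening: 0.273
```

Request:
step_arm --pt "0 0 4" --pt "-0.2 -4 4" --pt "-0.2 -4 0" --pt "-0.2 -4 0" --pt "-0.2 -4 0" --spin '[0, 0, 0, 0, 0]' --fingers '[5, 5, 5, 5, 5]'

```text
time_s: 11.9
eef_pos: [0.5257, 0.1998, 0.18]
eef_rot: [0.609, -0.359, 0.609, 0.359]
wrist_force: [-0.0, -1.8, 1.1]
opening: 0.272
```

Request:
step_arm --pt "0 0 4" --pt "-0.2 -4 4" --pt "-0.2 -4 0" --pt "-0.2 -4 0" --pt "-0.2 -4 0" --spin '[0, 0, 0, 0, 0]' --fingers '[5, 5, 5, 5, 5]'

```text
time_s: 12.4
eef_pos: [0.5255, 0.1958, 0.18]
eef_rot: [0.609, -0.359, 0.609, 0.359]
wrist_force: [0.1, -0.6, 1.3]
opening: 0.276
```

Request:
step_arm --pt "0 0 4" --pt "-0.2 -4 4" --pt "-0.2 -4 0" --pt "-0.2 -4 0" --pt "-0.2 -4 0" --spin '[0, 0, 0, 0, 0]' --fingers '[5, 5, 5, 5, 5]'

```text
time_s: 12.9
eef_pos: [0.5253, 0.1918, 0.18]
eef_rot: [0.609, -0.359, 0.609, 0.359]
wrist_force: [-0.3, -1.5, 1.1]
opening: 0.271
```

Request:
step_arm --pt "0 0 4" --pt "-0.2 -4 4" --pt "-0.2 -4 0" --pt "-0.2 -4 0" --pt "-0.2 -4 0" --spin '[0, 0, 0, 0, 0]' --fingers '[5, 5, 5, 5, 5]'

```text
time_s: 13.4
eef_pos: [0.5251, 0.1878, 0.18]
eef_rot: [0.609, -0.359, 0.609, 0.359]
wrist_force: [0.1, -0.7, 0.2]
opening: 0.279
```

Request:
step_arm --pt "0 0 4" --pt "-0.2 -4 4" --pt "-0.2 -4 0" --pt "-0.2 -4 0" --pt "-0.2 -4 0" --spin '[0, 0, 0, 0, 0]' --fingers '[5, 5, 5, 5, 5]'

```text
time_s: 13.9
eef_pos: [0.5244, 0.1839, 0.1793]
eef_rot: [0.609, -0.358, 0.61, 0.359]
wrist_force: [0.8, -0.7, -2.0]
opening: 0.272
```

Request:
step_arm --pt "0 0 4" --pt "-0.2 -4 4" --pt "-0.2 -4 0" --pt "-0.2 -4 0" --pt "-0.2 -4 0" --spin '[0, 0, 0, 0, 0]' --fingers '[5, 5, 5, 5, 5]'

```text
time_s: 14.4
eef_pos: [0.5244, 0.1798, 0.1796]
eef_rot: [0.609, -0.359, 0.61, 0.359]
wrist_force: [0.3, -0.6, -2.1]
opening: 0.274
```

Request:
step_arm --pt "0 0 4" --pt "-0.2 -4 4" --pt "-0.2 -4 0" --pt "-0.2 -4 0" --pt "-0.2 -4 0" --spin '[0, 0, 0, 0, 0]' --fingers '[5, 5, 5, 5, 5]'

```text
time_s: 14.9
eef_pos: [0.5249, 0.1758, 0.1802]
eef_rot: [0.61, -0.359, 0.609, 0.358]
wrist_force: [0.7, -0.0, 0.4]
opening: 0.269
```

Request:
step_arm --pt "0 0 4" --pt "0.3 6 4" --pt "0.3 6 4" --pt "0.3 6 0" --pt "0.3 6 -2" --pt "0.3 6 -4" --pt "0.3 6 -6" --pt "0.3 6 -6" --spin '[0, 0, 0, 0, 0, 0, 0, 0]' --fingers '[5, 5, 5, 5, 5, 5, 5, 5]'

```text
time_s: 15.7
eef_pos: [0.5244, 0.1819, 0.1734]
eef_rot: [0.609, -0.359, 0.61, 0.359]
wrist_force: [1.2, 0.2, -1.8]
opening: 0.276
```

Request:
step_arm --pt "0 0 -2" --pt "0 0 -4" --pt "0 0 -6" --pt "0 0 -8" --pt "0 0 -10" --pt "0 0 -10" --spin '[0, 0, 0, 0, 0, 0]' --fingers '[5, 5, 5, 5, 5, 5]'

```text
time_s: 16.3
eef_pos: [0.5245, 0.182, 0.1635]
eef_rot: [0.609, -0.359, 0.61, 0.359]
wrist_force: [0.4, 0.6, -1.7]
opening: 0.275
```

Request:
step_arm --pt "0 0 -2" --pt "0 0 -4" --pt "0 0 -6" --pt "0 0 -8" --pt "0 0 -10" --pt "0 0 -10" --spin '[0, 0, 0, 0, 0, 0]' --fingers '[5, 5, 5, 5, 5, 5]'

```text
time_s: 16.9
eef_pos: [0.5245, 0.182, 0.1535]
eef_rot: [0.609, -0.359, 0.61, 0.359]
wrist_force: [1.3, -1.2, -1.6]
opening: 0.274
```

Request:
step_arm --pt "0 0 -3" --pt "0 0 -6" --pt "0 0 -8" --pt "0 0 -9" --pt "0 0 -10" --pt "0 0 -10" --spin '[0, 0, 0, 0, 0, 0]' --fingers '[5, 5, 5, 5, 5, 5]'

```text
time_s: 17.5
eef_pos: [0.5247, 0.182, 0.1438]
eef_rot: [0.609, -0.359, 0.609, 0.359]
wrist_force: [1.1, 0.7, -1.6]
opening: 0.271
```

```bash
python3 look.py g; python3 - <<'E'
from h import *
crop(cv2.imread("pics/g_side.png"),220,110,276,190,7.5,"pics/g3.png")
E
```

```text
17.6 [0.5248 0.1819 0.144 ] [ 0.9  0.8 -2.2] 0.26610225004535343
jaw az 60.96091465918359
top [193.46644321 241.47538857]
side [247.44294946 161.62661848]
```

View pics/g3.png

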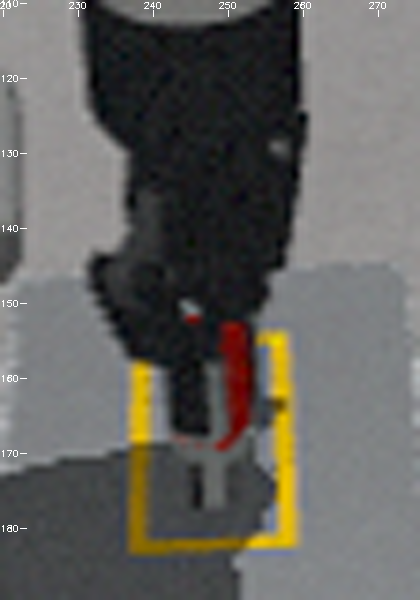

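Request:
step_arm --pt "0 0 -0.5" --pt "0 0 -1" --pt "0 0 -1" --pt "0 0 -1" --spin '[0, 0, 0, 0]' --fingers '[5, 5, 5, 5]'

```text
time_s: 18.0
eef_pos: [0.5247, 0.182, 0.1429]
eef_rot: [0.609, -0.359, 0.609, 0.359]
wrist_force: [0.5, 0.4, -1.5]
opening: 0.277
```

Request:
step_arm --pt "0 0 -0.3" --pt "0 0 -0.6" --pt "0 0 -0.6" --spin '[0, 0, 0]' --fingers '[5, 5, 5]'

```text
time_s: 18.3
eef_pos: [0.5247, 0.182, 0.1423]
eef_rot: [0.609, -0.359, 0.609, 0.359]
wrist_force: [0.6, 0.6, -1.4]
opening: 0.271
```

Request:
step_arm --pt "0 0 -0.3" --pt "0 0 -0.6" --pt "0 0 -0.6" --spin '[0, 0, 0]' --fingers '[5, 5, 5]'

```text
time_s: 18.6
eef_pos: [0.5248, 0.182, 0.1421]
eef_rot: [0.609, -0.359, 0.609, 0.359]
wrist_force: [-2.2, -0.3, 3.6]
opening: 0.271
```

Request:
step_arm --pt "0 0 -0.3" --pt "0 0 -0.6" --pt "0 0 -0.6" --spin '[0, 0, 0]' --fingers '[5, 5, 5]'

```text
time_s: 18.9
eef_pos: [0.5248, 0.182, 0.1421]
eef_rot: [0.609, -0.359, 0.609, 0.359]
wrist_force: [-3.0, -0.9, 7.7]
opening: 0.271
```

Request:
step_arm --pt "0 0 0.6" --pt "0 0 0.6" --pt "0 0 0.6" --pt "0 0 0.6" --pt "0 0 0.6" --pt "0 0 0.6" --pt "0 0 0.6" --spin '[0, 0, 0, 0, 0, 0, 0]' --fingers '[5, 45, 60, 75, 75, 75, 75]'

```text
time_s: 19.6
eef_pos: [0.5247, 0.182, 0.1417]
eef_rot: [0.609, -0.359, 0.609, 0.359]
wrist_force: [-0.8, -0.6, -0.5]
opening: 0.746
```

Request:
step_arm --pt "0 0 5" --pt "0 0 20" --pt "0 0 50" --pt "0 0 90" --pt "0 0 130" --pt "-10 -20 165" --pt "-30 -60 165" --pt "-50 -100 165" --pt "-60 -120 165" --pt "-60 -120 165" --spin '[0, 0, 0, 0, 0, 0, 0, 0, 0, 0]' --fingers '[75, 75, 75, 75, 75, 75, 75, 75, 75, 75]'

```text
time_s: 20.6
eef_pos: [0.4641, 0.06, 0.3084]
eef_rot: [0.61, -0.358, 0.609, 0.357]
wrist_force: [-0.1, 0.7, 0.7]
opening: 0.75
```

```bash
python3 look.py i; python3 - <<'E'
from h import *
crop(cv2.imread("pics/i_side.png"),205,140,295,240,6,"pics/i1.png")
crop(cv2.imread("pics/i_top.png"),120,190,270,300,5,"pics/i2.png")
E
```

```text
20.7 [0.4651 0.0619 0.3081] [ 0.8  0.2 -0. ] 0.7486871666381127
jaw az 60.887491501028904
top [249.47555608 282.28511094]
side [220.28640001 131.02397294]
```

View pics/i1.png

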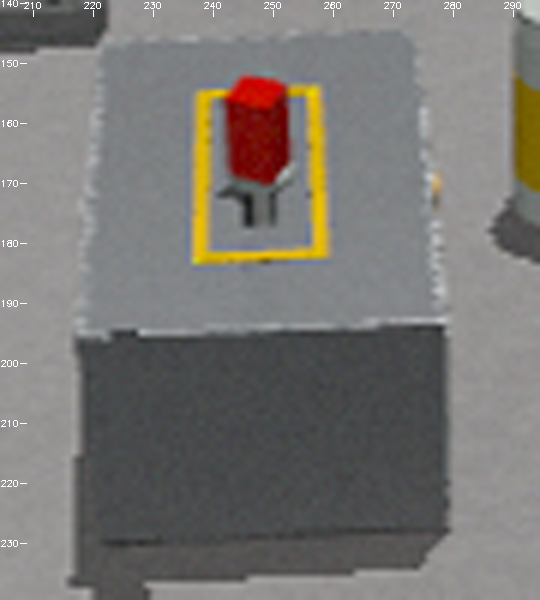

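View pics/i2.png

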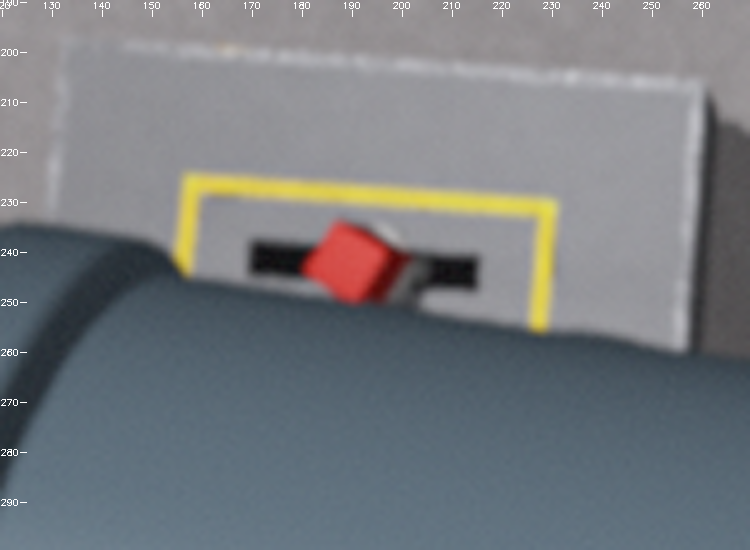

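View pics/i_side.png

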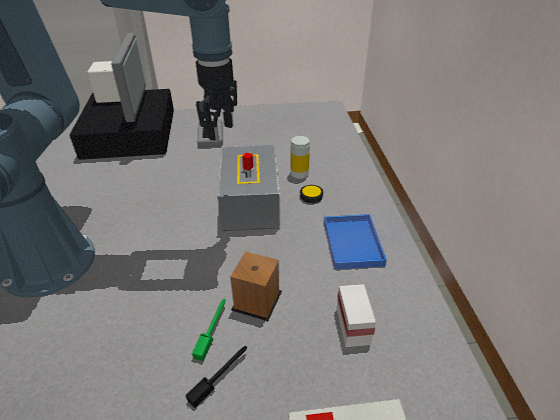

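```bash
python3 - <<'E'
from h import *
print(tri(("side",247.2,154.9),("top",190,241.7)),proj("side",[.5245,.184,.168]),proj("top",[.5245,.184,.168]))
E
```

```text
[0.52454152 0.18331928 0.16473992] [246.80095374 153.77229749] [189.20392093 241.1998695 ]
```

```bash
python3 -c "
from bench import hand_in,ctrl
o=ctrl.get_obs();print(o['time_s'],o['dq'].round(4));print(hand_in())"
```

```text
20.7 [ 0.0254  0.0241 -0.0102  0.0037 -0.0015  0.0014]
the job is handed in; nothing more can be done
None
```

The pin is home in the hidden hole, released, and the job was handed in at about 20.7 s of the 58 s allowed. No verdict came back.

**What I did:** I drew the red-headed pin from the stand and put its tip through the slot near the +y end. I then probed the bar in 4 mm hops, pressing with about 3 N. The tip met no resistance on two neighbouring hops and some resistance on either side of them, so I took the middle, about 3–7 mm from the slot's middle. There I lowered the pin until the collar met the cover, released it and moved the arm clear.

**Last checks:**
- **Seating:** The wrist force rose only when the collar reached the cover, to about 8 N. The last pictures show the pin upright with its collar on the cover. The head top came out at z ≈ 0.165 m by triangulation against 0.168 m when seated, a difference within measuring error.
- **Contact:** The gripper is clear of everything, with the wrist force at about zero.
- **Bystanders:** The can, coin tray, sponge dish and carton look unmoved in the side picture; I did not measure them.

**Discrepancies:**
- The black and green look-alikes toppled during the run. The green one was already leaning at 2.6 s, before the gripper came down at the stand. I never steered towards either, so I believe they fell on their own.
- The two cameras disagreed by 2–4 mm on the slot and pin positions. I averaged them and relied on touch for the rest.

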